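Load the tube carrier on the shaker and start it

TASK

Lift the pink tube carrier by its white grip and, keeping it upright, turn it so that all four holes line up with the shaker's pins, lower it gently until it lies flat and fully home on the platform, and let go. Then start the shaker: push the green switch hidden under its front lip fully in from below; it stays in. Leave the carrier seated and the other things on the bench where they are.

Things in the scene. Friction and masses are not known exactly. Their poses are not given: they have to be found in the camera images.
- carrier: Loose pink tube carrier: plate 100 (its x) x 134 (its y) x 12 mm, four 13 mm through holes at x +-35, y +-52 mm. White grip block in the middle, 14 mm thick along x, 36 along y, top 61 mm above the underside. White-capped tubes, tops at 39 mm, only where |y| > 30 mm and |x| < 21 mm. About 0.25 kg. Origin: centre of underside, z up. Fits either way round (half a turn).
- seat (a point): Centre of the top of the shaker's dark platform (120 x 154 mm), 121 mm above the bench. x to the shaker's back, y to its left, z up. Four steel pins, 10 mm across, 16 mm tall, tapered tips, stand at x +-35, y +-52 mm from it. The seated carrier has its origin here, its x along this x (either way); the pins then show 4 mm above the plate.
- shaker: Fixed shaker, white, navy top slab 15 mm thick, top at 115 mm, 220 mm wide (y), from x = -91 (front lip) to 130 mm. Same axes as seat, which is at x = 25. Origin on the bench. Under the lip the front is undercut: a grey face slopes down and back at 45 degrees from (x, z) = (-85, 100) to (-20, 35) mm, then straight down. The lip's underside, at z = 100, projects 6 mm beyond it.
- switch_face (a point): Centre of the face of the green round push switch, 28 mm across, on the sloping face under the shaker's lip, 30 mm down the slope from its top; when off 66 mm above the bench. Axes as seat, not tilted. It goes in along x and z equally (back and up, square to the slope). Its face stands 18 mm off the slope when off, 10 mm when home. An orange mark, 26 mm wide, on the lip is straight above it.
- switch (a joint): Travel of that switch in m: 0 = off (out), 0.008 = fully in (on). Needs about 4 N, has no spring and stays where it is pushed.
- blue_rack: Plain blue rack block 100 x 134 x 28 mm with black well mouths and no handle; a bystander, not to be used. Origin: centre of its underside.
- waste_pot: Open white pot, 110 mm across, 120 mm tall; bystander. Origin: centre of its underside.
- spray: White bottle, red cap, 72 mm across, 200 mm tall; bystander. Origin: centre of its underside.
- jar: Small amber jar, 60 mm across, 90 mm tall; bystander. Origin: centre of its underside.
- tip_box: Clear box with yellow lid, 88 x 123 x 62 mm; bystander. Origin: centre of its underside.

How it is judged:
On the way, in this order (a step that is already met when the one before it is completed fails the run):
1. the carrier lies fully home on the shaker's four pins, let go and at rest, the switch still off (x of carrier in the frame of seat between -0.003 and 0.003 m and y of carrier in the frame of seat between -0.003 and 0.003 m and z of carrier in the frame of seat between -0.003 and 0.003 m and angle between the x axis of carrier and the x axis of seat, either way round below 0.06 rad and angle between carrier's own z axis and vertical below 0.05 rad and contact force between the fingers and carrier below 0.5 N and linear speed of carrier below 0.02 m/s and value of joint switch below 0.003 m), for 0.2 s.
2. the switch under the lip is pushed in, with the carrier seated (x of carrier in the frame of seat between -0.003 and 0.003 m and y of carrier in the frame of seat between -0.003 and 0.003 m and z of carrier in the frame of seat between -0.003 and 0.003 m and angle between the x axis of carrier and the x axis of seat, either way round below 0.06 rad and angle between carrier's own z axis and vertical below 0.05 rad and value of joint switch above 0.0065 m), for 0.2 s.
At the end, for the whole second after the job is handed in: The carrier's origin is within 3 mm of the seat in x, y and z, its x axis within 0.06 rad of the seat's (either way round), its tilt under 0.05 rad, released and at rest; the switch is in by more than 6.5 of its 8 mm (all of step 2 and contact force between the fingers and carrier below 0.5 N and linear speed of carrier below 0.02 m/s); the robot touches nothing.
It fails at once if the carrier is tipped by more than 0.4 rad (angle between carrier's own z axis and vertical above 0.4 rad).
It fails at once if the carrier is dropped or slammed onto the platform (faster than 0.3 m/s within 15 mm of its seat) (distance between carrier and seat below 0.015 m and linear speed of carrier above 0.3 m/s).
It fails at once if a bystander is moved by more than 40 mm (distance of any of blue_rack, waste_pot, spray, jar, tip_box from where it was at the start of the episode above 0.04 m).
It also fails if it takes over 61 s, if anything falls off the work surface, if the arm or the gripper's body presses on something with over 40 N, if the wrist force passes 120 N, or if a joint passes its speed limit or range.

ROBOT

A 6-joint arm with a two-finger parallel gripper is mounted at the origin on the work surface. World frame = base frame: x ahead of the robot, y to its left, z up, the work surface at z = 0. Lengths are in m, angles in rad, forces in N, time in s.
With the tool pointing down it reaches from about 0.15 to 0.775 m from the base axis. Payload 6.1 kg.
Tool frame: the origin (TCP) lies between the finger pads; the fingertips stand 25 mm ahead of it and the grasp point (between the pads) lies 6 mm ahead of it; z points along the fingers, y is the direction in which the jaws open and shut (so a half turn about z gives the same grasp; the last joint's range is limited). The gripper opens to 85 mm and grips with 20 to 120 N. Pads are 22 mm wide; open, the fingers measure 114 mm over their backs; the gripper's body (76 mm by 85 mm) begins 54 mm behind the grasp point. The pads swing forward as they close: fully open they stand 13 mm farther back than shut.
Start: joints at [1.3, 0.126, -0.04, 1.405, 0, 1.571], TCP at [0.14, 0.506, 0.256] pointing down, gripper open.
Joint ranges: [-2.72, 2.72], [-0.95, 1.95], [-1.27, 1.35], [-1.78, 2.02], [-1.46, 1.47], [-3.14, 3.14]. Speed limits (rad/s): [2.39, 2.39, 3.01, 3.14, 3.14, 3.14].

INTERFACE

Orientations are given as a unit quaternion [w, x, y, z].
In Python, from station import robot, vision, job gives the robot as it stands.
- The arm moves only by the tool send_rows, never from a script. Its argument "commands" is a list of rows, each a list of 5 numbers: the shift along the tool's x, y, z in mm, then the turn about the tool's z in rad, then the gripper's target within -1 to 1 (fully open at 1, half-way at 0, shut at -1). A call has 1 to 5 rows; each row shifts and turns the commanded pose from where the row before left it, along the tool's axes as they then stand; what a row does not reach is not made up. A row lasts 1/8 s, in which the tool goes at most 62.5 mm and 10.7 degrees, less where a joint would pass 70% of its speed; a pose out of reach is approached as far as the arm can. A call is refused whole if a number of a shift passes 62.5 or a number of a turn 0.188, either way. A call with a gripper value outside its range is refused whole. The fingers move at their own pace and stop on an object; "grip_force" is the grip in N (left out, the last holds). Time passes only in rows, so rows that do not move let the fingers close. It gives the time, the measured TCP pose, the force and the opening at its end, in the units of the state.
- robot.get_state(): the state, without advancing time (a new reading comes with each control period).
- vision.grab_frame(name): name is "side" or "top" or "wrist"; returns (picture, depth): 400x640x3 uint8, red, green, blue; 400x640 float32, m along the optical axis (not along the pixel's ray), 0 where there is no reading.
- vision.camera_params(name): a dict with "fx", "fy", "cx", "cy" (pixels), "position" and "orientation" of the camera in the world. Camera axes: x right, y down, z forward; pixel columns grow to the right and rows downward; lengths in m; the calibration is good to about 2 mm. A picture is of the moment at which its call begins: read the wrist's pose just before it. camera_params takes no time and is no camera call; for the wrist camera it gives the pose at the moment of the call.
- job.sign_off(): hands the job in, once; it reports no verdict.
The state is a dict: "time": time; "joint_positions": joint angles; "qd": joint speeds; "joint_torque": joint torques, N m; "position": TCP position; "tool_rot": TCP orientation; "wrist_force": force on the tool from outside, world axes, zero at the start; "moment": the same for the moment, N m; "grip_width": finger opening in m.
Only numpy, scipy, OpenCV 4.12 (cv2) and the standard library are available. Lean on these libraries where they do the work, as an engineer would, in place of code of your own. Each camera call takes 0.05 s, during which the arm holds its last target. There are 200 camera calls.

## Working session

There is one attempt and no reset: what is moved stays moved. The work goes in short steps, Python scripts to look and compute and a tool call to move; the robot and the scene stay as the last step left them, time stands still between calls to the robot, and variables do not carry over. Pictures are saved under pics/ and viewed, about 8 in all and at most 12, crops included, and the job is handed in when it is done.

Besides the shell and the picture viewer there is one more tool, called after "Call:" as name(argument=value, ...), one argument or row to a line, values as JSON. send_rows: Moves the arm, as the interface text tells. Its arguments: {"type":"object","properties":{"commands":{"type":"array"},"grip_force":{"type":"number"}},"required":["commands"]}

```bash
mkdir -p pics; ls; python3 - <<'E'
from station import robot, vision, job
import cv2, numpy as np
ims=[]
for n in ("side","top"):
    p,d=vision.grab_frame(n); cv2.imwrite(f"pics/{n}0.png",p[:,:,::-1]); np.savez(f"pics/{n}0.npz",p=p,d=d)
    print(n,vision.camera_params(n))
print(vision.camera_params("wrist"))
s=robot.get_state();print(s)
E
```

```text
pics
side {'fx': 416.5148891531096, 'fy': 416.5148891531096, 'cx': 317.6942151926184, 'cy': 200.89816060332527, 'position': array([-0.06220189, -0.59642819,  0.96077797]), 'orientation': array([-0.35494266,  0.85536879, -0.35141035,  0.1373707 ])}
top {'fx': 412.36018349658536, 'fy': 412.36018349658536, 'cx': 318.1690025993855, 'cy': 207.9348382850884, 'position': array([0.28149237, 0.01798423, 1.30232383]), 'orientation': array([-0.07305782,  0.71437246, -0.69230839,  0.07101856])}
{'fx': 354.23912859870705, 'fy': 354.23912859870705, 'cx': 320.51424169613836, 'cy': 196.53852761315446, 'position': array([0.07608283, 0.52420128, 0.37261117]), 'orientation': array([0.10762548, 0.78887788, 0.59965215, 0.08065818])}
{'time': 0.1, 'joint_positions': array([ 1.29999588e+00,  1.26316809e-01, -4.04962949e-02,  1.40539760e+00,
       -3.25041464e-06,  1.57079696e+00]), 'qd': array([-3.25066026e-04, -2.02315106e-03,  1.45013369e-03, -8.83447483e-05,
       -2.48508667e-04, -4.44418167e-04]), 'joint_torque': array([ 5.61691686e-04, -4.36902881e+01,  3.53606522e+01,  1.36255668e-02,
        6.50533912e-05,  1.22560172e-05]), 'position': array([0.14035204, 0.50555107, 0.25561273]), 'tool_rot': array([-9.38506449e-05,  1.34987165e-01,  9.90847095e-01, -7.00935489e-04]), 'wrist_force': array([0.22609771, 0.02630178, 0.32763458]), 'moment': array([-0.00365173, -0.02398678, -0.01674143]), 'grip_width': 0.08521992483250854}
```

View pics/top0.png

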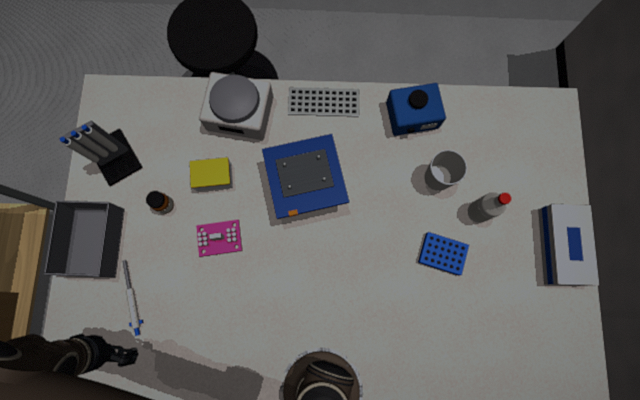

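View pics/side0.png

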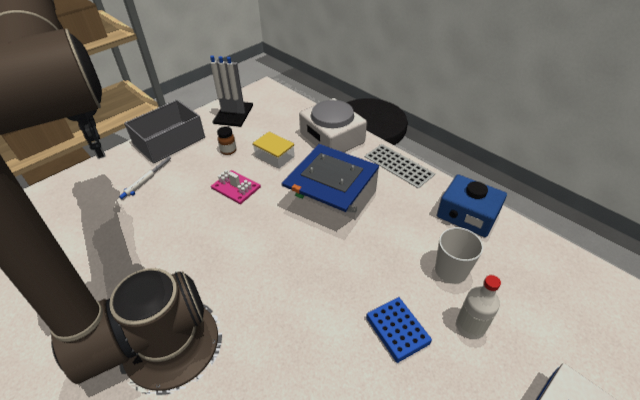

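The top view shows the pink carrier at (219,238), with its white grip in the middle. The navy shaker slab is at (305,177) with its pins, and the orange mark is at (292,213). The side view agrees: carrier (236,186), shaker (333,177), orange and green at (296,189). Next I'll measure the carrier and shaker.

```bash
cat > h.py <<'E'
import numpy as np, cv2
from scipy.spatial.transform import Rotation as R
def rot(q): return R.from_quat([q[1],q[2],q[3],q[0]]).as_matrix()
def ray(c,uv,z):
    uv=np.atleast_2d(uv).astype(float)
    d=np.c_[(uv[:,0]-c['cx'])/c['fx'],(uv[:,1]-c['cy'])/c['fy'],np.ones(len(uv))]@rot(c['orientation']).T
    t=(z-c['position'][2])/d[:,2]
    return c['position']+d*t[:,None]
def proj(c,P):
    q=(np.atleast_2d(P)-c['position'])@rot(c['orientation'])
    return np.c_[q[:,0]/q[:,2]*c['fx']+c['cx'],q[:,1]/q[:,2]*c['fy']+c['cy']]
def hsv(p): return cv2.cvtColor(p,cv2.COLOR_RGB2HSV)
def big(m):
    cs,_=cv2.findContours(m,cv2.RETR_EXTERNAL,cv2.CHAIN_APPROX_NONE)
    return max(cs,key=cv2.contourArea)
def rect(c,cnt,z):
    P=ray(c,cnt[:,0,:],z)[:,:2]
    r=cv2.minAreaRect((P*1000).astype(np.float32)); return r
E
python3 - <<'E'
from h import *
from station import vision
for n in ("top","side"):
    c=vision.camera_params(n); p=np.load(f"pics/{n}0.npz")['p']; H=hsv(p)
    pink=cv2.inRange(H,(150,120,80),(175,255,255)); k=big(pink)
    print(n,'pink',rect(c,k,.012))
    m=cv2.inRange(H,(0,0,110),(180,70,255)); hull=np.zeros_like(m); cv2.fillConvexPoly(hull,cv2.convexHull(k),255); hull=cv2.erode(hull,np.ones((3,3)))
    num,l,st,ce=cv2.connectedComponentsWithStats(m&hull)
    for i in range(1,num):
        if st[i,4]>8: print('  white',st[i],ce[i],ray(c,ce[i],.061)[0])
    navy=cv2.inRange(H,(105,120,50),(130,255,255)); 
    num,l,st,ce=cv2.connectedComponentsWithStats(navy)
    for i in range(1,num):
        if st[i,4]>600:
            mm=(l==i).astype(np.uint8)*255; print('  blue',ce[i],rect(c,big(mm),.115))
    o=cv2.inRange(H,(5,150,150),(18,255,255)); ce=np.argwhere(o).mean(0)[::-1]; print('  orange',o.sum()/255,ce,ray(c,ce,.108)[0])
E
```

```text
top pink ((443.0022888183594, 336.1341247558594), (99.08403015136719, 132.9528350830078), 9.870140075683594)
  white [226 228   4   4  10] [227.7 229.7] [0.46216056 0.29848453 0.061     ]
  white [232 228   4   3  10] [233.2 229. ] [0.46483228 0.28192728 0.061     ]
  white [198 233   4   8  20] [199.3 236.5] [0.43868346 0.38292165 0.061     ]
  white [202 232   4   3  11] [203.63636364 233.09090909] [0.44949052 0.37070109 0.061     ]
  white [209 233  12   6  54] [214.74074074 235.22222222] [0.44404405 0.33647744 0.061     ]
  white [227 233   4   4  12] [228.5 234.5] [0.44755588 0.29494451 0.061     ]
  white [232 232   4   4  13] [233.38461538 233.61538462] [0.45072133 0.28033298 0.061     ]
  white [203 237   4   3  11] [204.36363636 237.90909091] [0.43487848 0.36721097 0.061     ]
  white [232 237   4   4  11] [233.63636364 238.54545455] [0.43572458 0.27847296 0.061     ]
  white [227 238   4   4  13] [228.61538462 239.38461538] [0.43269852 0.29347255 0.061     ]
  white [203 241   4   4  12] [204.75       242.66666667] [0.42048695 0.36478276 0.061     ]
  white [199 242   3   4
[... 659 characters left out ...]
 182.62142857] [0.43566576 0.2833546  0.061     ]
  white [221 175   8   7  14] [223.92857143 178.5       ] [0.40910801 0.33791687 0.061     ]
  blue [331.14430147 179.41498162] ((621.9695434570312, 64.90150451660156), (228.3327178955078, 221.6093292236328), 14.867376327514648)
  blue [470.70995261 205.21516588] ((811.896240234375, -300.1898498535156), (195.6755828857422, 153.1707000732422), 11.46289348602295)
  blue [398.22195474 329.35917188] ((365.45013427734375, -392.0799560546875), (124.02203369140625, 95.58598327636719), 73.81256866455078)
  orange 22.0 [296.31818182 186.90909091] [0.51551521 0.10397509 0.108     ]<stdin>:16: RuntimeWarning: Mean of empty slice.
  ret = um.true_divide(
```

Carrier: about (0.443, 0.336), yaw 9.9°, plate measured at 99x133, which matches. Shaker: seat about (0.631, 0.071), yaw 14.8°, slab measured at 219x217, which also matches. I'll turn the tool and move over the carrier.

Call:
send_rows(
  commands=[
    [0,0,0,0.188,1],
    [0,0,0,0.188,1],
    [0,0,0,0.188,1],
    [0,0,0,0.188,1],
    [0,0,0,0.188,1],
  ],
  grip_force=50,
)

```text
time: 0.72
position: [0.1404, 0.5056, 0.2558]
tool_rot: [0.0, 0.571, 0.821, -0.0]
wrist_force: [-0.3, -0.3, -0.1]
grip_width: 0.0855
```

Call:
send_rows(
  commands=[
    [0,0,0,0.188,1],
    [-36.5,45,9,0,1],
    [-36.5,45,9,0,1],
    [-36.5,45,9,0,1],
    [-36.5,45,9,0,1],
  ],
)

```text
time: 1.35
position: [0.3444, 0.3922, 0.2197]
tool_rot: [-0.0, 0.642, 0.766, -0.0]
wrist_force: [-0.1, 1.3, -0.4]
grip_width: 0.0854
```

Call:
send_rows(
  commands=[
    [-36.5,45,9,0,1],
    [-36.5,45,9,0,1],
    [0,0,0,0,1],
    [0,0,0,0,1],
  ],
)

```text
time: 1.85
position: [0.4442, 0.3369, 0.2018]
tool_rot: [-0.0, 0.643, 0.766, -0.001]
wrist_force: [0.4, -0.0, 0.4]
grip_width: 0.0853
```

```bash
cat >> h.py <<'E'
def tool(s):
    M=rot(s['tool_rot']); return s['position'],M
def delta(s,target,yaw):
    """tool-frame shift mm to target (TCP) and turn (tool z) so that tool y points at yaw, mod pi"""
    p,M=tool(s); d=M.T@(np.array(target)-p)*1000
    cur=np.arctan2(M[1,1],M[0,1]); t=-(yaw-cur); t=(t+np.pi/2)%np.pi-np.pi/2
    return d.round(1),round(t,4),np.degrees(np.arccos(-M[2,2])).round(2)
E
python3 - <<'E'
from h import *
from station import vision,robot
s=robot.get_state(); c=vision.camera_params("wrist"); p,d=vision.grab_frame("wrist")
cv2.imwrite("pics/w1.png",p[:,:,::-1]); np.savez("pics/w1.npz",p=p,d=d,**{k:c[k] for k in c})
print(s['position'],delta(s,(.443,.336,.2),.172))
H=hsv(p); pink=cv2.inRange(H,(150,120,60),(175,255,255)); k=big(pink)
print(rect(c,k,.012))
E
```

```text
[0.44421279 0.33691287 0.20183604] (array([-0.7, -1.4,  1.8]), np.float64(0.0022), np.float64(0.08))
((443.81353759765625, 336.9931640625), (99.57540130615234, 132.7849578857422), 10.013395309448242)
```

View pics/w1.png

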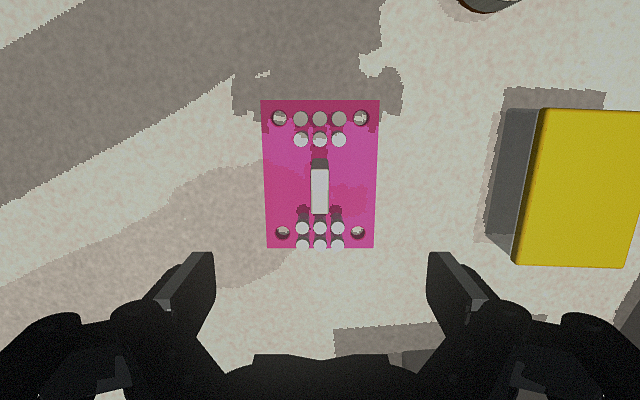

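The wrist view shows the carrier at (320,175) and the grip at (320,190), centred between the jaws. The measured pose, (0.4438, 0.3370) with yaw 10.0°, matches the TCP. I'll descend and grip.

Call:
send_rows(
  commands=[
    [0,0,45,0,1],
    [0,0,45,0,1],
    [0,0,45,0,1],
    [0,0,19,0,1],
    [0,0,0,0,-1],
  ],
  grip_force=60,
)

```text
time: 2.52
position: [0.4423, 0.3375, 0.0471]
tool_rot: [-0.0, 0.642, 0.767, -0.001]
wrist_force: [-0.3, -0.4, -0.0]
grip_width: 0.0697
```

Call:
send_rows(
  commands=[
    [0,0,0,0,-1],
    [0,0,0,0,-1],
    [0,0,0,0,-1],
    [0,0,0,0,-1],
    [0,0,0,0,-1],
  ],
)

```text
time: 3.15
position: [0.4449, 0.3378, 0.0495]
tool_rot: [-0.0, 0.643, 0.766, 0.001]
wrist_force: [-2.1, 0.0, 6.8]
grip_width: 0.0133
```

Call:
send_rows(
  commands=[
    [0,0,0,0,-1],
    [0,0,0,0,-1],
    [0,0,-5,0,-1],
    [0,0,-15,0,-1],
    [0,0,0,0,-1],
  ],
)

```text
time: 3.78
position: [0.4453, 0.3377, 0.0698]
tool_rot: [0.0, 0.643, 0.766, 0.001]
wrist_force: [-0.2, 0.4, -2.2]
grip_width: 0.0133
```

The carrier is held: opening 13.3 mm, and the wrist carries an extra 2.2 N or so. I'll lift it, turn to 14.8° and go to a stop where the wrist camera sees the left pair of pins past the carrier.

Call:
send_rows(
  commands=[
    [0,0,-30,0,-1],
    [0,0,-55,0,-1],
    [0,0,-55,0,-1],
    [0,0,-55,0,-1],
    [0,0,-35,-0.084,-1],
  ],
)

```text
time: 4.4
position: [0.4447, 0.3374, 0.3013]
tool_rot: [0.0, 0.609, 0.793, 0.002]
wrist_force: [0.6, 0.1, -2.9]
grip_width: 0.0132
```

Call:
send_rows(
  commands=[
    [-25,8,0,0,-1],
    [-46,14,0,0,-1],
    [-46,14,0,0,-1],
    [-46,14,0,0,-1],
    [-46,14,0,0,-1],
  ],
)

```text
time: 5.03
position: [0.5604, 0.1502, 0.2981]
tool_rot: [-0.0, 0.61, 0.793, -0.0]
wrist_force: [1.2, 0.3, -2.6]
grip_width: 0.0136
```

Call:
send_rows(
  commands=[
    [-46,14,0,0,-1],
    [-46,14,0,0,-1],
    [-42,12,0,0,-1],
    [-25,8,0,0,-1],
    [0,0,0,0,-1],
  ],
)

```text
time: 5.65
position: [0.6477, 0.0083, 0.2972]
tool_rot: [-0.0, 0.611, 0.792, -0.0]
wrist_force: [0.1, -0.1, -3.4]
grip_width: 0.0133
```

Call:
send_rows(
  commands=[
    [0,0,0,0,-1],
    [0,0,0,0,-1],
  ],
)

```text
time: 5.9
position: [0.6465, 0.0111, 0.2985]
tool_rot: [-0.0, 0.609, 0.793, 0.0]
wrist_force: [-0.1, -0.5, -2.0]
grip_width: 0.0131
```

```bash
cat > g.py <<'E'
import sys
from h import *
from station import vision,robot
n=sys.argv[1]
s=robot.get_state(); c=vision.camera_params("wrist"); p,d=vision.grab_frame("wrist")
cv2.imwrite(f"pics/{n}.png",p[:,:,::-1]); np.savez(f"pics/{n}.npz",p=p,d=d,pos=s['position'],q=s['tool_rot'],**c)
print(s['time'],s['position'],s['grip_width'],delta(s,(.631,.0706,.3),.2587))
seat=np.array([.631,.0706]);X=np.array([np.cos(.2587),np.sin(.2587)]);Y=np.array([-X[1],X[0]])
for i in(-35,35):
    for j in(-52,52): print(i,j,proj(c,[*(seat+(i*X+j*Y)/1000),.135]).round(1))
E
python3 g.py w2
```

```text
5.9 [0.64652029 0.0110793  0.29854863] 0.01308638736419096 (array([61.5,  0.3, -1.4]), np.float64(0.0014), np.float64(0.01))
-35 -52 [[276.5 173.3]]
-35 52 [[272.   33.2]]
35 -52 [[363.3 173.4]]
35 52 [[368.   33.3]]
```

View pics/w2.png

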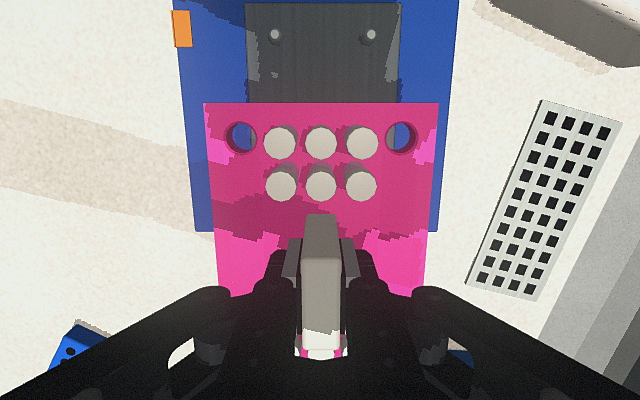

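The view shows the held carrier level, with its rear edge at row 103 and its holes at (242,137) and (401,137). The left-side pins are at (275,34) and (371,34), close to the prediction. I'll measure both in the tool frame, then look at the other pair.

```bash
cat > m.py <<'E'
from h import *
def meas(n,hints,zpin=.136):
    f=np.load(f"pics/{n}.npz"); c={k:f[k] for k in('fx','fy','cx','cy','position','orientation')}; p=f['p']
    M=rot(f['q']); T=lambda P:(np.atleast_2d(P)-f['pos'])@M*1000
    H=hsv(p); ztop=f['pos'][2]-.0495+.012
    m=cv2.inRange(H,(145,110,90),(178,255,255)); k=big(m)
    # plate far edge + side edges
    K=k[:,0,:]; e=K[(K[:,1]<112)&(K[:,0]>230)&(K[:,0]<410)]
    if len(e): print('far edge tool', T(ray(c,e,ztop)).mean(0).round(2), 'slope', np.polyfit(e[:,0],e[:,1],1)[0].round(4))
    for r in (110,130,160):
        x=K[abs(K[:,1]-r)<=3]; l=x[x[:,0]<260]; rr=x[x[:,0]>390]
        print('  sides',T(ray(c,[[l[:,0].mean()-.5,r],[rr[:,0].mean()+.5,r]],ztop)).round(2).tolist())
    m2=255-cv2.inRange(H,(145,110,40),(178,255,255))
    num,l,st,ce=cv2.connectedComponentsWithStats(m2)
    for i in range(1,num):
        if 150<st[i,4]<1500 and st[i,1]<170: print('  hole',st[i],ce[i].round(1),T(ray(c,ce[i],ztop-.006)).round(2))
    P=[]
    for u,v in hints:
        x0,y0=int(u)-14,max(int(v)-14,0); R=p[y0:y0+28,x0:x0+28].astype(int); g=R.min(2); mm=(g>(g.max()+np.median(g))/2)
        ys,xs=np.nonzero(mm); ce=np.array([xs.mean()+x0,ys.mean()+y0]); 
        w=ray(c,ce,zpin)[0]; P.append(w); print('pin',ce.round(1),mm.sum(),xs.min()+x0,xs.max()+x0,ys.min()+y0,ys.max()+y0,w.round(4),T(w).round(2))
    print('dist',np.linalg.norm(P[0]-P[1])*1000,'yaw',np.degrees(np.arctan2(*(P[1]-P[0])[[1,0]])))
E
python3 -c "
from m import *
meas('w2',[(275,34),(371,34)])"
```

```text
far edge tool [65.87  0.55 37.51] slope -0.0
  sides [[63.02, -48.9, 37.5], [62.99, 50.41, 37.52]]
  sides [[54.66, -48.97, 37.5], [54.63, 50.47, 37.52]]
  sides [[41.64, -48.97, 37.5], [41.61, 50.47, 37.51]]
  hole [232 123  24  27 491] [243.5 136.3] [[ 51.36 -33.85  43.5 ]]
  hole [386 123  24  27 490] [397.5 136.2] [[51.36 35.34 43.51]]
  hole [263 124  35  36 933] [280.6 141.4] [[ 49.08 -17.24  43.51]]
  hole [305 124  32  36 866] [320.6 141.9] [[48.82  0.8  43.51]]
  hole [344 124  35  36 939] [360.5 141.4] [[49.08 18.78 43.51]]
  hole [ 265  161   34   41 1006] [282.4 181.6] [[ 30.51 -16.95  43.5 ]]
  hole [305 161  32  41 966] [320.5 181.7] [[30.44  0.77 43.5 ]]
  hole [ 343  161   34   41 1003] [358.6 181.4] [[30.56 18.43 43.51]]
pin [274.3  33.7] 59 271 278 30 38 [0.5857 0.1119 0.136 ] [[113.04 -32.82 162.56]]
pin [370.7  33.9] 58 367 374 30 38 [0.6534 0.1298 0.136 ] [[112.93  37.19 162.57]]
dist 70.00813439737195 yaw 14.813670569658099
```

Call:
send_rows(
  commands=[
    [-25,0,0,0,-1],
    [-45,0,0,0,-1],
    [-30,0,0,0,-1],
    [0,0,0,0,-1],
    [0,0,0,0,-1],
  ],
)

```text
time: 6.58
position: [0.6725, -0.0867, 0.2982]
tool_rot: [-0.0, 0.61, 0.792, 0.0]
wrist_force: [0.1, 0.3, -2.4]
grip_width: 0.014
```

```bash
sleep 0; python3 g.py w3
```

```text
6.575 [ 0.6724524  -0.08665623  0.29822766] 0.013990533146683637 (array([162.6,   0.2,  -1.7]), np.float64(-0.0), np.float64(0.02))
-35 -52 [[271.8  37.6]]
-35 52 [[ 265.9 -135.2]]
35 -52 [[367.7  37.5]]
35 52 [[ 373.3 -135.3]]
```

```bash
python3 -c "
from m import *
meas('w3',[(275,38),(371,38)])
f=np.load('pics/w2.npz');M=rot(f['q']);t=f['pos']+M@np.array([.0617,.00143,0]);print('target from w2',t)
from station import robot
print(delta(robot.get_state(),[*t[:2],.2],.2586))"
```

```text
far edge tool [65.87  0.55 37.52] slope -0.0
  sides [[63.02, -48.92, 37.53], [62.99, 50.49, 37.51]]
  sides [[54.65, -48.99, 37.52], [54.62, 50.49, 37.51]]
  sides [[41.63, -48.99, 37.52], [41.6, 50.49, 37.51]]
  hole [232 123  24  27 498] [243.5 136.3] [[ 51.34 -33.83  43.52]]
  hole [386 123  24  27 500] [397.5 136.3] [[51.32 35.34 43.51]]
  hole [263 124  35  36 933] [280.7 141.3] [[ 49.11 -17.21  43.52]]
  hole [305 124  32  36 867] [320.7 141.9] [[48.81  0.83 43.51]]
  hole [344 124  35  36 939] [360.5 141.4] [[49.07 18.79 43.51]]
  hole [ 265  161   34   41 1008] [282.5 181.5] [[ 30.51 -16.94  43.51]]
  hole [305 161  32  41 966] [320.5 181.7] [[30.43  0.76 43.51]]
  hole [ 343  161   34   41 1004] [358.6 181.4] [[30.57 18.45 43.51]]
pin [274.2  38.1] 57 270 278 34 42 [0.6124 0.0114 0.136 ] [[110.05 -32.94 162.27]]
pin [370.5  38.1] 59 367 374 34 42 [0.6801 0.0293 0.136 ] [[110.07  37.12 162.26]]
dist 70.06524777911322 yaw 14.830482936663119
target from w2 [0.63203376 0.07107159 0.29855849]
(array([162.3,   1.3,  98.4]), np.float64(0.0008), np.float64(0.01))
```

Both pin pairs agree within 0.5 mm (spacing 70.0 mm, yaw 14.8°). I'll move over the seat and stop a few mm above the pin tips.

Call:
send_rows(
  commands=[
    [25,0,0,0,-1],
    [50,0,0,0,-1],
    [50,0.6,0,0,-1],
    [37.5,0.7,0,0,-1],
    [0,0,0,0,-1],
  ],
)

```text
time: 7.25
position: [0.6307, 0.0752, 0.2991]
tool_rot: [0.0, 0.608, 0.794, 0.001]
wrist_force: [0.6, -0.6, -2.9]
grip_width: 0.0132
```

Call:
send_rows(
  commands=[
    [0,0,30,0,-1],
    [0,0,40,0,-1],
    [0,0,25,0,-1],
    [0,0,8,0,-1],
    [0,0,0,0,-1],
  ],
)

```text
time: 7.88
position: [0.632, 0.0711, 0.1956]
tool_rot: [0.0, 0.61, 0.793, -0.0]
wrist_force: [0.1, -0.6, -1.9]
grip_width: 0.0135
```

Call:
send_rows(
  commands=[
    [0,0,0,0,-1],
    [0,0,0,0,-1],
  ],
)

```text
time: 8.12
position: [0.6328, 0.0709, 0.1966]
tool_rot: [0.001, 0.61, 0.792, 0.001]
wrist_force: [0.4, 0.0, -2.4]
grip_width: 0.0132
```

```bash
python3 g.py w4; python3 -c "
from h import *
from station import robot
print(delta(robot.get_state(),[.6321,.0713,.19],.2587))"
```

```text
8.125 [0.63278614 0.07094086 0.19658461] 0.013156330392111506 (array([ 1.000e-01, -1.600e+00, -1.034e+02]), np.float64(0.0002), np.float64(0.12))
-35 -52 [[255.1 313.9]]
-35 52 [[244.8 131. ]]
35 -52 [[376.7 313.8]]
35 52 [[385.5 130.9]]
(array([ 0.5, -0.5,  6.3]), np.float64(0.0002), np.float64(0.1))
```

View pics/w4.png

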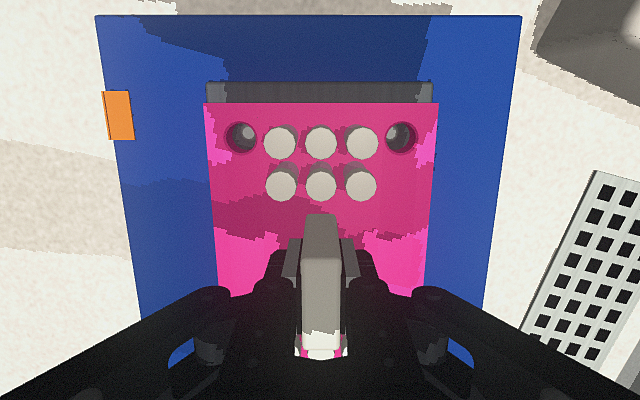

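The left-side pins show through the holes at (247,131) and (393,131), where they were expected. I'll lower gently.

Call:
send_rows(
  commands=[
    [0.5,-0.4,4,0,-1],
    [0,0,4,0,-1],
    [0,0,3,0,-1],
    [0,0,3,0,-1],
    [0,0,0,0,-1],
  ],
)

```text
time: 8.8
position: [0.6315, 0.0713, 0.1809]
tool_rot: [-0.0, 0.61, 0.792, -0.0]
wrist_force: [-0.3, -0.1, -2.5]
grip_width: 0.0132
```

Call:
send_rows(
  commands=[
    [0,0,3,0,-1],
    [0,0,3,0,-1],
    [0,0,2,0,-1],
    [0,0,2,0,-1],
    [0,0,0,0,-1],
  ],
)

```text
time: 9.43
position: [0.6316, 0.0713, 0.1711]
tool_rot: [-0.0, 0.61, 0.792, -0.0]
wrist_force: [0.8, 0.7, -1.7]
grip_width: 0.0135
```

Call:
send_rows(
  commands=[
    [0,0,1,0,-1],
    [0,0,0.5,0,-1],
    [0,0,0,0,-1],
  ],
)

```text
time: 9.8
position: [0.6318, 0.0713, 0.1705]
tool_rot: [0.0, 0.61, 0.792, 0.0]
wrist_force: [-1.1, -0.7, 2.8]
grip_width: 0.0129
```

Call:
send_rows(
  commands=[
    [0,0,0.5,0,-1],
    [0,0,0,0,-1],
    [0,0,0,0,-1],
  ],
)

```text
time: 10.18
position: [0.6318, 0.0713, 0.1705]
tool_rot: [0.0, 0.61, 0.792, 0.0]
wrist_force: [-2.9, -0.5, 6.3]
grip_width: 0.0135
```

It bears on the platform at TCP z = 0.1705, exactly the seated height, with almost no side force. I'll release, rise straight up and check.

Call:
send_rows(
  commands=[
    [0,0,-0.5,0,-0.4],
    [0,0,0,0,0],
    [0,0,0,0,0],
    [0,0,0,0,0],
    [0,0,0,0,0],
  ],
)

```text
time: 10.8
position: [0.6317, 0.0713, 0.1697]
tool_rot: [-0.0, 0.61, 0.792, -0.0]
wrist_force: [-0.0, 0.5, -0.0]
grip_width: 0.0427
```

Call:
send_rows(
  commands=[
    [0,0,-15,0,0],
    [0,0,-40,0,0],
    [0,0,-40,0,0.5],
    [0,0,-40,0,1],
    [0,0,0,0,1],
  ],
)

```text
time: 11.42
position: [0.6327, 0.0714, 0.3099]
tool_rot: [0.003, 0.61, 0.792, 0.003]
wrist_force: [0.3, 0.5, 0.2]
grip_width: 0.0851
```

Call:
send_rows(
  commands=[
    [0,0,0,0,1],
    [0,0,0,0,1],
  ],
)

```text
time: 11.68
position: [0.6313, 0.0712, 0.3037]
tool_rot: [-0.001, 0.61, 0.792, -0.001]
wrist_force: [-0.2, -0.8, -0.1]
grip_width: 0.0854
```

```bash
python3 g.py w5; python3 -c "
from h import *
f=np.load('pics/w5.npz'); c={k:f[k] for k in('fx','fy','cx','cy','position','orientation')}; p=f['p'];d=f['d'];H=hsv(p)
m=cv2.inRange(H,(145,110,60),(178,255,255)); k=big(m); r=rect(c,k,.133); print(r)
M=rot(c['orientation']); v,u=np.nonzero(cv2.erode(m,np.ones((5,5)))); D=d[v,u]; ok=D>0
P=np.c_[(u-c['cx'])/c['fx']*D,(v-c['cy'])/c['fy']*D,D][ok]@M.T+c['position']
A=np.c_[P[:,:2]-P[:,:2].mean(0),np.ones(len(P))]
print('plane slopes,z',np.linalg.lstsq(A,P[:,2],rcond=None)[0], np.median(P[:,2]))
o=cv2.inRange(H,(5,150,130),(20,255,255)); ko=big(o); print('orange',cv2.boundingRect(ko), rect(c,ko,.115)); ro=cv2.minAreaRect(ko)
X=np.array([np.cos(.2587),np.sin(.2587)]);Y=np.array([-X[1],X[0]])
w=ray(c,np.array(cv2.boxPoints(ro)),.115)[:,:2]-np.array(r[0])/1000; print(np.c_[w@X,w@Y]*1000)
"
```

```text
11.675 [0.63130049 0.07124071 0.30366458] 0.08535829996374006 (array([-0.5, -0.4,  3.7]), np.float64(0.0003), np.float64(0.11))
-35 -52 [[279.3 242.3]]
-35 52 [[275.2 119.9]]
35 -52 [[359.9 242.3]]
35 52 [[363.8 119.9]]
((632.6524658203125, 70.7797622680664), (99.99713134765625, 133.25543212890625), 14.821114540100098)
plane slopes,z [-0.0002099  -0.00033921  0.13241033] 0.13240803513921492
orange (181, 95, 20, 32) ((511.70440673828125, 99.4618911743164), (14.458266258239746, 25.323379516601562), 14.759361267089844)
[[-116.78193239   71.31926175]
 [-102.26037093   72.38304468]
 [-102.57497643   46.06428589]
 [-117.44414556   44.9460898 ]]
```

View pics/w5.png

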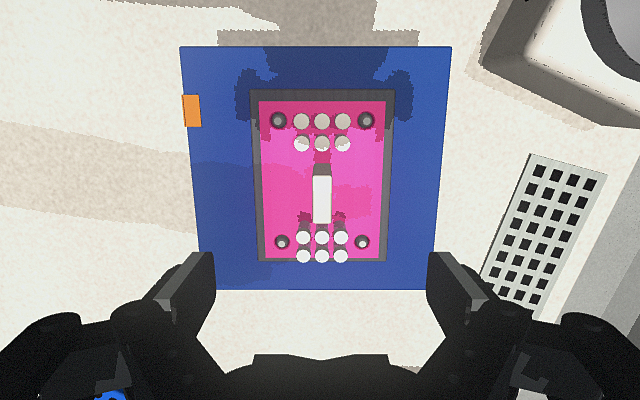

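The carrier is flat: plane height 0.1324 against a nominal 0.133, slopes under 0.0004, yaw 14.82°. A pin shows in each of the four holes, at (279,120), (366,120), (282,241) and (362,241). The orange mark is at y = +58.7 mm from the seat. The tool can only point down, so I have to hook an open finger under the lip. I'll take the finger profile from the wrist depth picture.

```bash
python3 -c "
from h import *
f=np.load('pics/w5.npz'); c={k:f[k] for k in('fx','fy','cx','cy','position','orientation')}; d=f['d']
v,u=np.nonzero((d>0)&(d<.2)); D=d[v,u]
P=np.c_[(u-c['cx'])/c['fx']*D,(v-c['cy'])/c['fy']*D,D]@rot(c['orientation']).T+c['position']
T=(P-f['pos'])@rot(f['q'])*1000
print(len(T),T.min(0),T.max(0))
for z in range(-90,30,5):
    s=T[(T[:,2]>=z)&(T[:,2]<z+5)]
    for g,n in((-1,'-'),(1,'+')):
        q=s[(s[:,1]*g>20)]
        if len(q)>3: print(z,n,len(q),'|y|',np.percentile(abs(q[:,1]),[0,50,100]).round(1),'x',q[:,0].min().round(1),q[:,0].max().round(1))
"
```

```text
48870 [-12.49748055 -74.00074569 -70.57508278] [21.12456669 75.39603388 13.41480214]
-70 - 467 |y| [20.  24.7 29.8] x 15.5 18.9
-70 + 537 |y| [20.  25.4 31.4] x 15.6 19.2
-65 - 1624 |y| [20.  27.3 62.3] x 10.4 18.6
-65 + 1751 |y| [20.  28.  63.5] x 10.4 18.8
-60 - 2397 |y| [20.  34.5 66.2] x 5.3 18.8
-60 + 2374 |y| [20.  35.7 67.6] x 5.2 18.4
-55 - 2411 |y| [20.1 40.  70.7] x 0.5 18.5
-55 + 2413 |y| [20.  40.9 72. ] x 1.1 18.5
-50 - 1578 |y| [27.3 61.  73.4] x -4.8 18.2
-50 + 1575 |y| [28.7 62.4 74.6] x -4.8 18.2
-45 - 4501 |y| [31.3 60.5 74. ] x -9.8 17.0
-45 + 4456 |y| [33.6 62.  75.2] x -9.5 16.7
-40 - 2460 |y| [36.5 53.2 73.8] x -12.3 14.7
-40 + 2479 |y| [37.8 54.7 75.4] x -12.5 14.7
-35 - 932 |y| [40.  53.  72.3] x 6.2 14.6
-35 + 964 |y| [41.4 54.4 74.2] x 6.0 14.6
-30 - 338 |y| [41.5 45.2 61.9] x 3.0 13.2
-30 + 332 |y| [43.  46.6 65.4] x 2.8 13.2
-25 - 513 |y| [41.3 42.9 48.8] x -0.0 12.0
-25 + 509 |y| [42.8 44.4 50.2] x -0.8 11.9
-20 - 514 |y| [41.3 42.2 55.6] x -7.0 12.2
-20 + 513 |y| [42.8 43.8 57.1] x -7.0 12.0
-15 - 575 |y| [41.4 42.2 55.9] x -11.4 12.0
-15 + 593 |y| [42.7 43.6 57.3] x -10.9 12.1
-10 - 513 |y| [41.3 42.1 56.2] x -10.8 12.0
-10 + 492 |y| [42.8 43.6 57.3] x -11.0 11.8
-5 - 460 |y| [41.4 42.2 55.7] x -10.7 12.0
-5 + 470 |y| [42.8 43.7 57.4] x -11.2 12.0
0 - 414 |y| [41.5 42.1 55.5] x -10.8 12.0
0 + 416 |y| [42.9 43.6 57.3] x -11.1 11.9
5 - 283 |y| [41.4 42.  53.8] x -11.0 11.8
5 + 285 |y| [42.9 43.5 55.1] x -10.9 11.8
10 - 80 |y| [41.6 42.1 42.4] x -9.7 9.9
10 + 83 |y| [43.1 43.4 43.8] x -10.3 10.0
```

Open, the finger's elbow stands out to |y| ≈ 75 mm, 33–60 mm behind the TCP, with a chamfer near 45° (y − z ≈ 124–127 mm). That elbow can go under the lip with the gripper body in front of it. I'll back off in front of the shaker in line with the mark and go down.

Call:
send_rows(
  commands=[
    [11.7,-45,0,0,1],
    [11.7,-45,0,0,1],
    [11.7,-45,0,0,1],
    [11.7,-45,0,0,1],
    [11.7,-45,0,0,1],
  ],
)

```text
time: 12.35
position: [0.3972, 0.07, 0.304]
tool_rot: [-0.0, 0.61, 0.792, -0.0]
wrist_force: [0.3, -0.0, -0.1]
grip_width: 0.0853
```

Call:
send_rows(
  commands=[
    [0,0,20,0,1],
    [0,0,50,0,1],
    [0,0,50,0,1],
    [0,0,50,0,1],
    [0,0,50,0,1],
  ],
)

```text
time: 12.98
position: [0.3984, 0.0701, 0.0828]
tool_rot: [-0.0, 0.61, 0.793, -0.0]
wrist_force: [0.4, -0.1, 0.8]
grip_width: 0.0851
```

Call:
send_rows(
  commands=[
    [0,0,40,0,1],
    [0,0,14,0,1],
    [0,0,0,0,1],
    [0,0,0,0,1],
  ],
)

```text
time: 13.48
position: [0.4004, 0.0704, 0.0322]
tool_rot: [0.001, 0.61, 0.792, 0.001]
wrist_force: [-0.2, 0.4, -0.0]
grip_width: 0.0851
```

```bash
cat > sw.py <<'E'
from h import *
from station import robot
s=robot.get_state(); X=np.array([np.cos(.2587),np.sin(.2587)]);Y=np.array([-X[1],X[0]])
w=s['position'][:2]-np.array([.6321,.0710])
print(s['time'],'shaker xT',(w@X*1000+25).round(1),'y off mark',(w@Y*1000-58.7).round(1),'z',(s['position'][2]*1000).round(1),'sum',(w@X*1000+25+s['position'][2]*1000).round(1),'F',(s['wrist_force'][:2]@X).round(1),s['wrist_force'].round(1),delta(s,s['position'],.2587)[1:])
E
python3 sw.py
python3 -c "
from station import vision;import cv2,numpy as np
for n in ('side',):
    p,d=vision.grab_frame(n); c=p[130:250,220:380]; cv2.imwrite('pics/s6.png',cv2.resize(c,None,fx=5,fy=5,interpolation=cv2.INTER_CUBIC)[:,:,::-1])"
```

```text
13.475 shaker xT -199.2 y off mark 0.0 z 32.2 sum -167.0 F -0.1 [-0.2  0.4 -0. ] (np.float64(0.0002), np.float64(0.13))
```

View pics/s6.png

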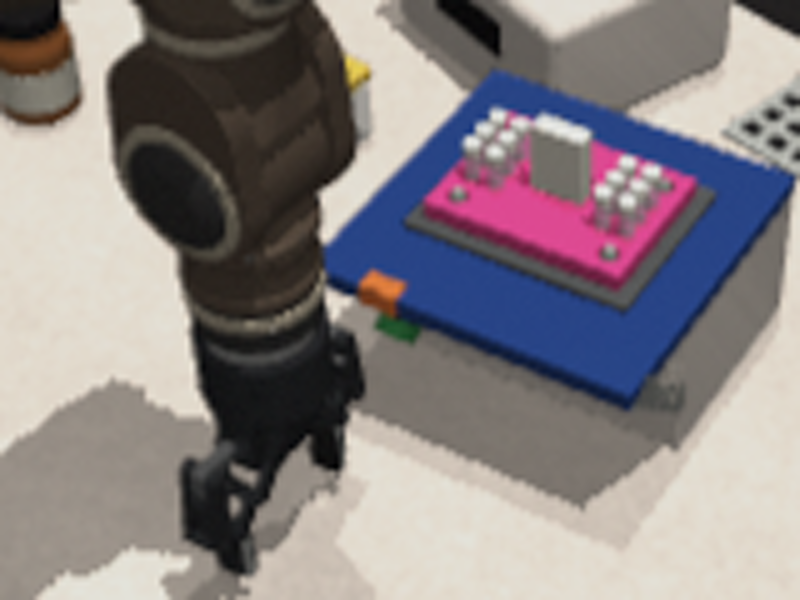

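The side view shows the carrier flat with its pins through. The green switch is at (398,328) under the orange mark at (382,290), and the elbow is just in front of the lip, below slab height. I'll lower a little and move in under it.

Call:
send_rows(
  commands=[
    [0,0,8,0,1],
    [0,0,6,0,1],
    [0,15,0,0,1],
    [0,15,0,0,1],
    [0,5,0,0,1],
  ],
)

```text
time: 14.15
position: [0.4349, 0.0796, 0.017]
tool_rot: [0.0, 0.61, 0.793, 0.0]
wrist_force: [0.0, 0.7, 0.1]
grip_width: 0.0855
```

Call:
send_rows(
  commands=[
    [0,2,0,0,1],
    [0,2,0,0,1],
    [0,0,0,0,1],
  ],
)

```text
time: 14.52
position: [0.4368, 0.0802, 0.0168]
tool_rot: [-0.0, 0.61, 0.792, -0.0]
wrist_force: [-0.1, 0.4, -0.0]
grip_width: 0.0853
```

```bash
python3 sw.py
```

```text
14.525 shaker xT -161.5 y off mark 0.1 z 16.8 sum -144.7 F 0.0 [-0.1  0.4 -0. ] (np.float64(0.0003), np.float64(0.01))
```

Call:
send_rows(
  commands=[
    [0,2,0,0,1],
    [0,2,0,0,1],
    [0,1,0,0,1],
    [0,0,0,0,1],
  ],
)

```text
time: 15.02
position: [0.4377, 0.0803, 0.0157]
tool_rot: [-0.002, 0.61, 0.792, -0.003]
wrist_force: [-12.8, -4.7, 4.1]
grip_width: 0.0856
```

Call:
send_rows(
  commands=[
    [0,1.5,0,0,1],
    [0,1.5,0,0,1],
    [0,0,0,0,1],
  ],
)

```text
time: 15.4
position: [0.4376, 0.0801, 0.0149]
tool_rot: [-0.004, 0.611, 0.792, -0.005]
wrist_force: [-23.4, -8.0, 8.7]
grip_width: 0.0852
```

Call:
send_rows(
  commands=[
    [0,1.5,0,0,1],
    [0,1.5,0,0,1],
    [0,0,0,0,1],
  ],
)

```text
time: 15.78
position: [0.4377, 0.0799, 0.0137]
tool_rot: [-0.005, 0.611, 0.792, -0.008]
wrist_force: [-29.0, -12.3, 7.2]
grip_width: 0.0856
```

```bash
python3 sw.py
```

```text
15.775 shaker xT -160.7 y off mark -0.3 z 13.7 sum -147.0 F -31.2 [-29.  -12.3   7.2] (np.float64(-0.0021), np.float64(1.07))
```

The arm is blocked at xT ≈ −161 with 31 N, before the expected contact. I'll read the moment to find where it touches, then back off.

```bash
python3 -c "
from h import *
from station import robot,vision
s=robot.get_state(); M=rot(s['tool_rot']); f=M.T@s['wrist_force']; m=M.T@s['moment']; print('tool F',f.round(2),'M',m.round(3))
r0=np.cross(f,m)/(f@f)*1000; u=f/np.linalg.norm(f); print('line (tool, mm from moment ref)',r0.round(1),'dir',u.round(3))
c=vision.camera_params('wrist'); p,d=vision.grab_frame('wrist'); cv2.imwrite('pics/w7.png',p[:,:,::-1])
np.savez('pics/w7.npz',p=p,d=d,pos=s['position'],q=s['tool_rot'],**c)
p,d=vision.grab_frame('side'); cv2.imwrite('pics/s7.png',cv2.resize(p[130:250,220:380],None,fx=5,fy=5,interpolation=cv2.INTER_CUBIC)[:,:,::-1])
"
```

```text
tool F [ -4.56 -31.3   -6.64] M [ 2.686 -0.546  0.56 ]
line (tool, mm from moment ref) [-20.2 -14.6  82.9] dir [-0.141 -0.968 -0.205]
```

Call:
send_rows(
  commands=[
    [0,-8,0,0,1],
    [0,-8,0,0,1],
    [0,0,0,0,1],
    [0,0,0,0,1],
  ],
)

```text
time: 16.38
position: [0.4328, 0.0791, 0.0172]
tool_rot: [0.0, 0.61, 0.793, 0.001]
wrist_force: [0.4, -0.3, -0.5]
grip_width: 0.0855
```

View pics/w7.png

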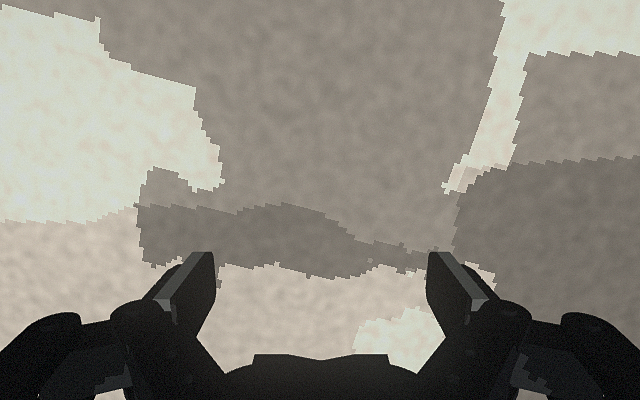

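The wrist view only shows the fingers; the elbow leaves the frame at (600,350), so its upper part was never in view. I'll look at the side picture taken at contact.

View pics/s7.png

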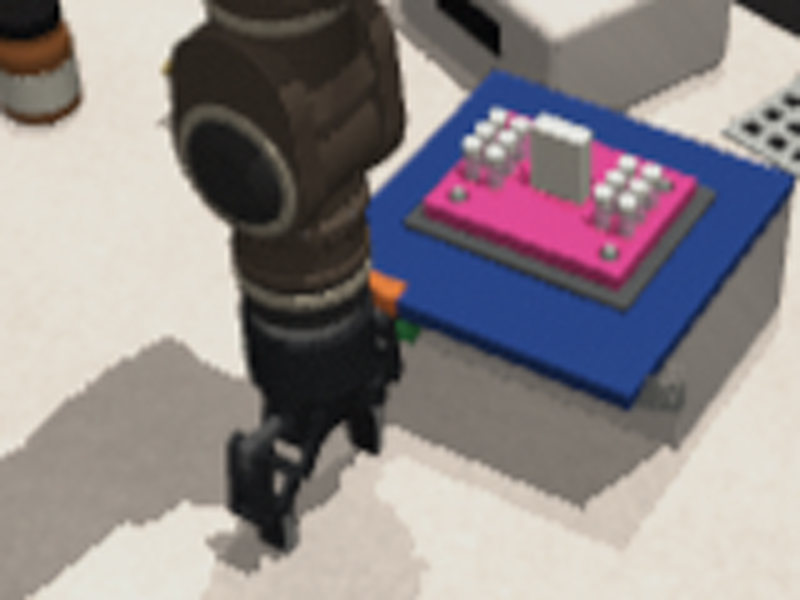

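```bash
python3 -c "
from h import *
from station import robot,vision
s=robot.get_state(); c=vision.camera_params('side'); p,d=vision.grab_frame('side')
np.savez('pics/s8.npz',p=p,d=d)
T=lambda P:(P-s['position'])@rot(s['tool_rot'])*1000
v,u=np.mgrid[130:260,220:380]; v=v.ravel();u=u.ravel(); D=d[v,u]; ok=(D>0)&(p[v,u].max(1)<70); v,u,D=v[ok],u[ok],D[ok]
P=np.c_[(u-c['cx'])/c['fx']*D,(v-c['cy'])/c['fy']*D,D]@rot(c['orientation']).T+c['position']; t=T(P)
t=t[(abs(t[:,0])<60)&(abs(t[:,1])<110)&(t[:,2]<25)]
for z in range(-160,25,6):
    q=t[(t[:,2]>=z)&(t[:,2]<z+6)]
    if len(q)>2: 
        i=q[:,1].argmax(); j=q[:,1].argmin(); print(z,len(q),'ymax',q[i].round(0),'ymin',q[j].round(0))
"
```

```text
-160 14 ymax [ -32.   13. -160.] ymin [   2.  -34. -160.]
-154 71 ymax [ -28.   22. -150.] ymin [  -1.  -40. -151.]
-148 48 ymax [ -24.   28. -147.] ymin [  -3.  -38. -147.]
-142 43 ymax [ -35.   11. -140.] ymin [   1.  -39. -138.]
-136 38 ymax [ -35.   11. -136.] ymin [  -1.  -38. -135.]
-130 42 ymax [ -35.   10. -129.] ymin [  -8.  -39. -127.]
-124 37 ymax [ -30.   22. -120.] ymin [  -1.  -39. -124.]
-118 41 ymax [ -34.   15. -116.] ymin [  -6.  -38. -117.]
-112 31 ymax [ -34.   14. -109.] ymin [   4.  -39. -109.]
-106 12 ymax [ -35.    2. -104.] ymin [  -5.  -39. -105.]
-100 20 ymax [-43.  74. -94.] ymin [-11. -63. -95.]
-94 51 ymax [-38.  76. -90.] ymin [ -2. -70. -92.]
-88 54 ymax [-14.  79. -84.] ymin [  5. -70. -84.]
-82 45 ymax [-33.  78. -82.] ymin [-12. -71. -78.]
-76 39 ymax [-11.  67. -76.] ymin [  5. -73. -71.]
-70 43 ymax [-14.  89. -67.] ymin [  6. -72. -64.]
-64 36 ymax [ -8.  92. -62.] ymin [ -7. -72. -64.]
-58 43 ymax [-13.  96. -52.] ymin [-12. -75. -56.]
-52 29 ymax [-12.  92. -51.] ymin [  4. -74. -46.]
-46 53 ymax [  4.  70. -44.] ymin [-10. -75. -43.]
-40 20 ymax [-12.  68. -37.] ymin [  9. -74. -39.]
-34 7 ymax [ -7.  59. -34.] ymin [-11. -54. -30.]
-28 14 ymax [ -6.  49. -25.] ymin [ -7. -58. -23.]
-22 12 ymax [ -1.  43. -19.] ymin [ -7. -54. -19.]
-16 14 ymax [  4.  45. -11.] ymin [  2. -58. -13.]
-10 14 ymax [-8. 44. -4.] ymin [ -4. -58.  -7.]
-4 15 ymax [-10.  45.  -4.] ymin [  3. -58.  -4.]
2 9 ymax [ 1. 45.  7.] ymin [ -6. -51.   3.]
8 3 ymax [ 20. 101.  13.] ymin [-7. 43.  9.]
```

The elbow's top, at z ≈ −97 and |y| ≈ 70, met the front face of the lip. With the tool exactly vertical, the elbow can't fit between the bench and the lip, so I need a forward tilt. "A pose out of reach is approached as far as the arm can" may give some tilt at full stretch, and it may persist. I'll back out, rise and try that in free air above the shaker.

Call:
send_rows(
  commands=[
    [0,-20,0,0,1],
    [0,-15,-20,0,1],
    [0,0,-60,0,1],
    [0,0,-60,0,1],
    [0,0,-60,0,1],
  ],
)

```text
time: 17.05
position: [0.3983, 0.07, 0.219]
tool_rot: [0.0, 0.61, 0.793, 0.0]
wrist_force: [1.6, -0.2, -0.7]
grip_width: 0.0852
```

Call:
send_rows(
  commands=[
    [0,0,-60,0,-1],
    [0,0,-60,0,-1],
    [0,0,-40,0,-1],
    [0,40,0,0,-1],
    [0,60,0,0,-1],
  ],
)

```text
time: 17.68
position: [0.4959, 0.0958, 0.3791]
tool_rot: [0.002, 0.61, 0.792, 0.002]
wrist_force: [0.8, -0.6, 0.2]
grip_width: 0.0004
```

Call:
send_rows(
  commands=[
    [0,60,0,0,-1],
    [0,60,0,0,-1],
    [0,60,0,0,-1],
    [0,60,0,0,-1],
  ],
)

```text
time: 18.18
position: [0.7093, 0.1523, 0.3779]
tool_rot: [0.0, 0.61, 0.793, 0.0]
wrist_force: [1.7, -0.5, 1.3]
grip_width: 0.0001
```

```bash
cat > st.py <<'E'
from h import *
from station import robot
s=robot.get_state(); M=rot(s['tool_rot']); np.set_printoptions(suppress=True,precision=3)
print(s['time'],s['position'],'q',s['joint_positions'],'qd',s['qd']); print('tool x',M[:,0],'y',M[:,1],'z',M[:,2],'tilt',np.degrees(np.arccos(-M[2,2])))
E
python3 st.py
```

```text
18.175 [0.709 0.152 0.378] q [0.212 0.683 1.061 1.948 0.    1.523] qd [0.017 1.162 2.139 0.943 0.    0.02 ]
tool x [-0.256  0.967 -0.   ] y [0.967 0.256 0.001] z [ 0.001  0.    -1.   ] tilt 0.048850887744914084
```

Call:
send_rows(
  commands=[
    [0,40,0,0,-1],
    [0,40,0,0,-1],
    [0,40,0,0,-1],
    [0,0,0,0,-1],
  ],
)

```text
time: 18.68
position: [0.7601, 0.1684, 0.3553]
tool_rot: [0.012, 0.61, 0.792, 0.015]
wrist_force: [0.9, 0.6, 0.5]
grip_width: -0.0
```

```bash
python3 st.py
```

```text
18.675 [0.76  0.168 0.355] q [ 0.218  0.856  1.344  2.02  -0.     1.53 ] qd [-0.001 -0.033  0.013  0.002 -0.    -0.002]
tool x [-0.256  0.967 -0.002] y [0.966 0.256 0.038] z [ 0.037  0.008 -0.999] tilt 2.180296942294972
```

At the j3/j4 limits the tool tilts forward by 2°. I'll push up and out further, then come back to see whether the tilt persists.

Call:
send_rows(
  commands=[
    [0,20,-60,0,-1],
    [0,20,-60,0,-1],
    [0,20,-60,0,-1],
    [0,20,-60,0,-1],
    [0,0,0,0,-1],
  ],
)

```text
time: 19.3
position: [0.7121, 0.1606, 0.4876]
tool_rot: [0.068, 0.606, 0.788, 0.082]
wrist_force: [0.1, 0.4, 0.2]
grip_width: 0.0001
```

```bash
python3 st.py
```

```text
19.3 [0.712 0.161 0.488] q [ 0.222  0.682  1.346  2.021 -0.001  1.534] qd [ 0.001  0.069 -0.016 -0.008 -0.001 -0.003]
tool x [-0.255  0.967 -0.008] y [0.945 0.251 0.212] z [ 0.207  0.046 -0.977] tilt 12.229371077964306
```

Call:
send_rows(
  commands=[
    [0,-50,0,0,-1],
    [0,-50,0,0,-1],
    [0,0,0,0,-1],
  ],
)

```text
time: 19.68
position: [0.6552, 0.1451, 0.4731]
tool_rot: [0.063, 0.607, 0.789, 0.075]
wrist_force: [0.3, 1.5, 0.7]
grip_width: 0.0
```

```bash
python3 st.py
```

```text
19.675 [0.655 0.145 0.473] q [0.218 0.398 0.802 1.779 0.    1.53 ] qd [0.002 0.076 0.229 0.019 0.001 0.   ]
tool x [-0.255  0.967 -0.008] y [0.948 0.252 0.194] z [ 0.19   0.042 -0.981] tilt 11.196900988572978
```

The tilt persists off the limit (11.2°), so the tool can be tilted this way within the interface. I'll continue up and out for about 40°.

Call:
send_rows(
  commands=[
    [0,55,0,0,-1],
    [0,55,-20,0,-1],
    [0,30,-50,0,-1],
    [0,30,-50,0,-1],
    [0,30,-50,0,-1],
  ],
)

```text
time: 20.3
position: [0.6696, 0.1547, 0.5663]
tool_rot: [0.103, 0.602, 0.782, 0.124]
wrist_force: [0.6, 0.5, 0.3]
grip_width: 0.0001
```

Call:
send_rows(
  commands=[
    [0,30,-50,0,-1],
    [0,30,-50,0,-1],
    [0,30,-50,0,-1],
    [0,30,-50,0,-1],
    [0,0,0,0,-1],
  ],
)

```text
time: 20.92
position: [0.6101, 0.1448, 0.6517]
tool_rot: [0.144, 0.594, 0.772, 0.173]
wrist_force: [0.7, 0.3, 0.2]
grip_width: 0.0004
```

```bash
python3 st.py
```

```text
20.925 [0.61  0.145 0.652] q [ 0.235  0.442  1.346  2.021 -0.005  1.545] qd [-0.003  0.052 -0.001 -0.012  0.001 -0.   ]
tool x [-0.253  0.967 -0.016] y [0.868 0.234 0.439] z [ 0.428  0.097 -0.899] tilt 26.028173473598603
```

Call:
send_rows(
  commands=[
    [0,20,-55,0,-1],
    [0,20,-55,0,-1],
    [0,20,-55,0,-1],
    [0,20,-55,0,-1],
    [0,20,-55,0,-1],
  ],
)

```text
time: 21.55
position: [0.5071, 0.1234, 0.7595]
tool_rot: [0.2, 0.578, 0.752, 0.244]
wrist_force: [-0.3, 0.5, -0.2]
grip_width: -0.0003
```

```bash
python3 st.py
```

```text
21.55 [0.507 0.123 0.76 ] q [ 0.244  0.255  1.346  2.02  -0.01   1.551] qd [ 0.016 -0.307  0.    -0.    -0.01   0.012]
tool x [-0.251  0.968 -0.019] y [0.773 0.212 0.598] z [ 0.583  0.135 -0.801] tilt 36.77280312158334
```

The tilt is 37° and still growing. A few more rows should reach about 48°; I'll check that before turning.

Call:
send_rows(
  commands=[
    [0,20,-55,0,-1],
    [0,20,-55,0,-1],
    [0,15,-55,0,-1],
    [0,15,-50,0,-1],
    [0,0,0,0,-1],
  ],
)

```text
time: 22.18
position: [0.4075, 0.1011, 0.8329]
tool_rot: [0.245, 0.561, 0.731, 0.301]
wrist_force: [0.5, -0.5, -0.2]
grip_width: -0.0001
```

```bash
python3 st.py
```

```text
22.175 [0.407 0.101 0.833] q [ 0.254  0.099  1.346  2.021 -0.016  1.557] qd [-0.001  0.045 -0.001 -0.012  0.002 -0.   ]
tool x [-0.249  0.968 -0.021] y [0.673 0.189 0.715] z [ 0.696  0.164 -0.699] tilt 45.66996421766985
```

The tilt is 45.7° forward, almost parallel to the slope. I'll turn −π/2 about the tool axis so the narrow, flat side of the shut fingers (tool −x) faces the switch and the camera faces away.

Call:
send_rows(
  commands=[
    [0,0,0,-0.188,-1],
    [0,0,0,-0.188,-1],
    [0,0,0,-0.188,-1],
    [0,0,0,-0.188,-1],
    [0,0,0,-0.188,-1],
  ],
)

```text
time: 22.8
position: [0.4114, 0.1021, 0.8307]
tool_rot: [0.353, 0.168, 0.907, 0.155]
wrist_force: [0.0, 0.0, 0.0]
grip_width: 0.0001
```

Call:
send_rows(
  commands=[
    [0,0,0,-0.188,-1],
    [0,0,0,-0.188,-1],
    [0,0,0,-0.188,-1],
    [0,0,0,-0.067,-1],
    [0,0,0,0,-1],
  ],
)

```text
time: 23.42
position: [0.4112, 0.102, 0.8308]
tool_rot: [0.384, -0.118, 0.915, 0.04]
wrist_force: [0.3, -0.2, 0.4]
grip_width: 0.0001
```

```bash
python3 st.py; cat > sf.py <<'E'
import sys
from h import *
from station import robot
s=robot.get_state(); M=rot(s['tool_rot']); X=np.array([np.cos(.2587),np.sin(.2587),0]);Y=np.array([-X[1],X[0],0]);Z=np.array([0,0,1.])
B=np.c_[X,Y,Z]; seat=np.array([.6321,.0710,0]); L=lambda P:B.T@(P-seat)*1000+[25,-58.7,0]   # shaker x, y from mark, z
E=s['position']+M@[-.011,0,.025]
print(s['time'],'TCP',L(s['position']).round(1),'tip edge E',L(E).round(1),'travel',((L(E)[0]+L(E)[2]+10.5)/1.414).round(1),'Fshaker',(B.T@s['wrist_force']).round(1),'axes in shaker',(B.T@M).round(3).tolist())
if len(sys.argv)>1:
    t=np.array(eval(sys.argv[1])); print('shift to E=',t,(M.T@B@(t-L(E))).round(1))
E
python3 sf.py "[-234.4,0,188.5]"
```

```text
23.425 [0.411 0.102 0.831] q [ 0.254  0.104  1.346  2.02  -0.016 -0.009] qd [ 0.002 -0.005 -0.001  0.001 -0.     0.023]
tool x [-0.678 -0.185 -0.712] y [-0.246  0.969 -0.018] z [ 0.693  0.163 -0.702] tilt 45.39186907128632
23.425 TCP [-180.6   27.8  830.8] tip edge E [-155.1   27.4  821. ] travel 478.4 Fshaker [ 0.3 -0.3  0.4] axes in shaker [[-0.702, 0.01, 0.712], [-0.006, 1.0, -0.02], [-0.712, -0.018, -0.702]]
shift to E= [-234.4    0.   188.5] [506.1 -16.7 388.3]
```

Call:
send_rows(
  commands=[
    [30,-1,23,0,-1],
    [45,-1.5,34,0,-1],
    [45,-1.5,34,0,-1],
    [45,-1.5,34,0,-1],
    [45,-1.5,34,0,-1],
  ],
)

```text
time: 24.05
position: [0.3878, 0.086, 0.6338]
tool_rot: [0.385, -0.117, 0.914, 0.04]
wrist_force: [-0.3, 0.7, 1.3]
grip_width: 0.0001
```

Call:
send_rows(
  commands=[
    [45,-1.5,34,0,-1],
    [45,-1.5,34,0,-1],
    [45,-1.5,34,0,-1],
    [45,-1.5,34,0,-1],
    [0,0,0,0,-1],
  ],
)

```text
time: 24.68
position: [0.36, 0.0685, 0.404]
tool_rot: [0.379, -0.117, 0.917, 0.039]
wrist_force: [0.9, -1.1, 0.3]
grip_width: 0.0
```

```bash
python3 st.py; python3 sf.py "[-234.4,0,188.5]"
```

```text
24.675 [0.36  0.068 0.404] q [ 0.142 -0.735 -0.545  0.98   0.063 -0.087] qd [ 0.009  0.023  0.232 -0.009 -0.001 -0.002]
tool x [-0.685 -0.185 -0.705] y [-0.245  0.969 -0.017] z [ 0.686  0.161 -0.709] tilt 44.838147529572694
24.675 TCP [-238.7    8.5  404. ] tip edge E [-213.2    8.   394.1] travel 135.3 Fshaker [ 0.6 -1.2  0.3] axes in shaker [[-0.709, 0.011, 0.705], [-0.004, 1.0, -0.02], [-0.705, -0.017, -0.709]]
shift to E= [-234.4    0.   188.5] [159.9  -4.8 131. ]
```

```bash
python3 sf.py "[-135,0,60]"|tail -1
```

```text
shift to E= [-135    0   60] [180.   -1.6 292.2]
```

Call:
send_rows(
  commands=[
    [20,0,32,0,-1],
    [28,0,46,0,-1],
    [28,-0.5,46,0,-1],
    [28,-0.5,46,0,-1],
    [0,0,0,0,-1],
  ],
)

```text
time: 25.3
position: [0.41, 0.0766, 0.217]
tool_rot: [0.382, -0.118, 0.916, 0.04]
wrist_force: [-1.1, -0.3, 1.0]
grip_width: -0.0001
```

```bash
python3 st.py; python3 sf.py "[-135,0,60]"
```

```text
25.3 [0.41  0.077 0.217] q [ 0.145 -0.684 -0.953  0.514  0.061 -0.086] qd [-0.002 -0.033  0.124  0.035  0.002 -0.003]
tool x [-0.68  -0.186 -0.71 ] y [-0.246  0.969 -0.018] z [ 0.691  0.163 -0.704] tilt 45.217994796090686
25.3 TCP [-188.2    3.5  217. ] tip edge E [-162.7    3.1  207.2] travel 38.8 Fshaker [-1.2 -0.   1. ] axes in shaker [[-0.705, 0.01, 0.71], [-0.006, 1.0, -0.019], [-0.71, -0.018, -0.704]]
shift to E= [-135    0   60] [ 84.9  -0.2 123.4]
```

Call:
send_rows(
  commands=[
    [20,0,30,0,-1],
    [28,0,40,0,-1],
    [25,0,35,0,-1],
    [12,0,18,0,-1],
    [0,0,0,0,-1],
  ],
)

```text
time: 25.92
position: [0.4411, 0.0813, 0.0749]
tool_rot: [0.386, -0.118, 0.914, 0.04]
wrist_force: [0.7, -0.5, -0.9]
grip_width: -0.0002
```

```bash
python3 st.py; python3 sf.py "[-92,0,46]"; python3 -c "
from station import vision;import cv2
p,d=vision.grab_frame('side'); cv2.imwrite('pics/s9.png',cv2.resize(p[130:250,220:380],None,fx=5,fy=5,interpolation=cv2.INTER_CUBIC)[:,:,::-1])"
```

```text
25.925 [0.441 0.081 0.075] q [ 0.146 -0.452 -1.213  0.015  0.061 -0.086] qd [ 0.001 -0.042  0.015  0.032  0.    -0.002]
tool x [-0.674 -0.185 -0.715] y [-0.246  0.969 -0.019] z [ 0.696  0.163 -0.699] tilt 45.6395263356899
25.925 TCP [-1.57e+02  1.00e-01  7.49e+01] tip edge E [-131.5   -0.3   65.2] travel -39.4 Fshaker [ 0.6 -0.7 -0.9] axes in shaker [[-0.699, 0.01, 0.715], [-0.007, 1.0, -0.02], [-0.715, -0.019, -0.699]]
shift to E= [-92   0  46] [-13.8   1.1  41.7]
```

View pics/s9.png

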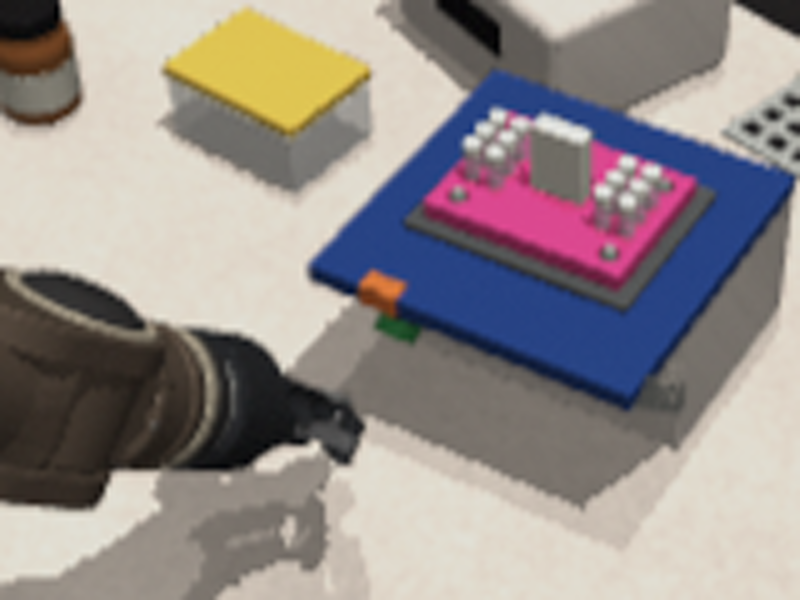

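The picture (10 so far) shows the shut fingers with their tip at (345,435), tilted toward the lip, the switch at (398,328), and the carrier still flat. I'll slide in under the lip.

Call:
send_rows(
  commands=[
    [-5,0.5,14,0,-1],
    [-5,0.5,16,0,-1],
    [-4,0,12,0,-1],
    [0,0,0,0,-1],
  ],
)

```text
time: 26.48
position: [0.4791, 0.0917, 0.0553]
tool_rot: [0.386, -0.118, 0.914, 0.04]
wrist_force: [-0.1, -0.1, -0.0]
grip_width: -0.0
```

```bash
python3 st.py; python3 sf.py "[-77,0,61]"
```

```text
26.475 [0.479 0.092 0.055] q [ 0.162 -0.295 -1.195 -0.126  0.049 -0.075] qd [-0.002 -0.024 -0.033  0.019 -0.001 -0.002]
tool x [-0.673 -0.185 -0.716] y [-0.246  0.969 -0.019] z [ 0.697  0.164 -0.698] tilt 45.720508860598756
26.475 TCP [-117.6    0.5   55.3] tip edge E [-92.1   0.   45.7] travel -25.3 Fshaker [-0.1 -0.  -0. ] axes in shaker [[-0.698, 0.01, 0.716], [-0.007, 1.0, -0.02], [-0.716, -0.019, -0.698]]
shift to E= [-77   0  61] [-21.4  -0.2   0.1]
```

Exactly placed, with no contact. I'll push along tool −x, square to the slope.

Call:
send_rows(
  commands=[
    [-8,0,0,0,-1],
    [-8,0,0,0,-1],
    [-5,0,0,0,-1],
    [0,0,0,0,-1],
  ],
)

```text
time: 26.98
position: [0.4906, 0.0951, 0.0674]
tool_rot: [0.385, -0.118, 0.915, 0.039]
wrist_force: [0.4, 0.5, 0.1]
grip_width: 0.0004
```

Call:
send_rows(
  commands=[
    [-2,0,0,0,-1],
    [-2,0,0,0,-1],
    [-2,0,0,0,-1],
    [0,0,0,0,-1],
  ],
)

```text
time: 27.48
position: [0.4942, 0.0961, 0.0708]
tool_rot: [0.384, -0.118, 0.915, 0.039]
wrist_force: [0.7, -0.2, 0.1]
grip_width: -0.0003
```

```bash
python3 sf.py
```

```text
27.475 TCP [-101.9    0.8   70.8] tip edge E [-76.4   0.4  61.1] travel -3.3 Fshaker [ 0.6 -0.4  0.1] axes in shaker [[-0.702, 0.01, 0.712], [-0.007, 1.0, -0.02], [-0.712, -0.019, -0.702]]
```

Call:
send_rows(
  commands=[
    [-2,0,0,0,-1],
    [-2,0,0,0,-1],
    [-2,0,0,0,-1],
    [0,0,0,0,-1],
  ],
)

```text
time: 27.98
position: [0.4971, 0.0969, 0.0738]
tool_rot: [0.383, -0.118, 0.915, 0.039]
wrist_force: [-3.6, -0.8, -0.4]
grip_width: 0.0001
```

```bash
python3 sf.py
```

```text
27.975 TCP [-98.8   0.9  73.8] tip edge E [-73.3   0.5  64. ] travel 0.8 Fshaker [-3.7  0.1 -0.4] axes in shaker [[-0.704, 0.01, 0.711], [-0.006, 1.0, -0.02], [-0.711, -0.019, -0.703]]
```

Call:
send_rows(
  commands=[
    [-2,0,0,0,-1],
    [-2,0,0,0,-1],
    [0,0,0,0,-1],
  ],
)

```text
time: 28.35
position: [0.5007, 0.0979, 0.0776]
tool_rot: [0.384, -0.118, 0.915, 0.039]
wrist_force: [-1.7, -1.0, -4.1]
grip_width: 0.0
```

```bash
python3 sf.py
```

```text
28.35 TCP [-95.1   0.9  77.6] tip edge E [-69.6   0.5  67.9] travel 6.2 Fshaker [-1.8 -0.5 -4.1] axes in shaker [[-0.702, 0.01, 0.712], [-0.006, 1.0, -0.02], [-0.712, -0.019, -0.702]]
```

Contact is at about 4 N along the normal and the switch is moving; by the estimate it is in by about 6 mm. I'll keep going until the stop shows in the force.

Call:
send_rows(
  commands=[
    [-2,0,0,0,-1],
    [-1,0,0,0,-1],
    [0,0,0,0,-1],
  ],
)

```text
time: 28.72
position: [0.5022, 0.0983, 0.0791]
tool_rot: [0.383, -0.118, 0.915, 0.039]
wrist_force: [-3.4, -2.2, -5.2]
grip_width: 0.0
```

```bash
python3 sf.py
```

```text
28.725 TCP [-93.6   0.9  79.1] tip edge E [-68.1   0.5  69.4] travel 8.4 Fshaker [-3.8 -1.2 -5.2] axes in shaker [[-0.703, 0.01, 0.711], [-0.006, 1.0, -0.02], [-0.711, -0.019, -0.703]]
```

Call:
send_rows(
  commands=[
    [-1,0,0,0,-1],
    [-1,0,0,0,-1],
    [0,0,0,0,-1],
  ],
)

```text
time: 29.1
position: [0.5024, 0.0984, 0.0793]
tool_rot: [0.382, -0.118, 0.916, 0.039]
wrist_force: [-9.0, -4.5, -3.8]
grip_width: 0.0003
```

```bash
python3 sf.py
```

```text
29.1 TCP [-93.4   1.   79.3] tip edge E [-67.9   0.5  69.4] travel 8.5 Fshaker [-9.9 -2.1 -3.8] axes in shaker [[-0.705, 0.01, 0.709], [-0.006, 1.0, -0.02], [-0.709, -0.019, -0.705]]
```

Call:
send_rows(
  commands=[
    [-1,0,0,0,-1],
    [-1,0,0,0,-1],
    [0,0,0,0,-1],
  ],
)

```text
time: 29.48
position: [0.5025, 0.0984, 0.0793]
tool_rot: [0.381, -0.118, 0.916, 0.039]
wrist_force: [-15.0, -4.4, -3.0]
grip_width: -0.0
```

```bash
python3 sf.py
```

```text
29.475 TCP [-93.3   1.   79.3] tip edge E [-67.8   0.5  69.5] travel 8.6 Fshaker [-15.6  -0.4  -3. ] axes in shaker [[-0.707, 0.01, 0.707], [-0.006, 1.0, -0.02], [-0.707, -0.019, -0.707]]
```

Call:
send_rows(
  commands=[
    [6,0,0,0,-1],
    [10,0,0,0,-1],
    [14,0,0,0,-1],
    [5,0,-30,0,-1],
    [0,0,-50,0,-1],
  ],
)

```text
time: 30.1
position: [0.425, 0.0795, 0.1126]
tool_rot: [0.383, -0.118, 0.915, 0.039]
wrist_force: [1.4, 0.3, 1.3]
grip_width: 0.0
```

Call:
send_rows(
  commands=[
    [0,0,-50,0,-1],
    [0,0,-40,0,-1],
    [0,0,0,0,-1],
    [0,0,0,0,-1],
  ],
)

```text
time: 30.6
position: [0.3642, 0.065, 0.1769]
tool_rot: [0.385, -0.118, 0.915, 0.039]
wrist_force: [0.0, -0.7, -1.3]
grip_width: -0.0002
```

```bash
python3 sf.py; python3 -c "
from h import *
from station import vision
p,d=vision.grab_frame('side'); cv2.imwrite('pics/s10.png',cv2.resize(p[130:250,220:380],None,fx=5,fy=5,interpolation=cv2.INTER_CUBIC)[:,:,::-1])
a=np.load('pics/side0.npz')['p']
for n,q in(('before',a),('after',p)):
    g=cv2.inRange(hsv(q),(40,90,30),(85,255,255))[170:210,280:320]; ys,xs=np.nonzero(g); print(n,len(xs),xs.mean()+280,ys.mean()+170,ys.max()+170)
c=vision.camera_params('side')
from numpy import array
X=array([np.cos(.2587),np.sin(.2587),0]);Y=array([-X[1],X[0],0])
for n,x,z in(('off',-76.5,66),('home',-70.9,71.7)):
    t=array([.6321,.0710,0])+X*(x-25)/1000+Y*.0587+[0,0,z/1000]; print(n,proj(c,t).round(1))
t,dd=vision.grab_frame('top'); ct=vision.camera_params('top')
b=np.load('pics/top0.npz')['p']; df=np.abs(b.astype(int)-t).max(2)>60; np.savez('pics/top9.npz',p=t)
m=cv2.inRange(hsv(t),(150,120,80),(175,255,255)); print('carrier',rect(ct,big(m),.133))
n_,l,st,ce=cv2.connectedComponentsWithStats(df.astype(np.uint8)); print([ (st[i].tolist()) for i in range(1,n_) if st[i,4]>25])
"
```

```text
30.6 TCP [-235.5    4.1  176.9] tip edge E [-210.     3.6  167.2] travel -22.8 Fshaker [-0.2 -0.7 -1.3] axes in shaker [[-0.701, 0.01, 0.713], [-0.007, 1.0, -0.02], [-0.713, -0.019, -0.701]]
before 27 299.3333333333333 195.1851851851852 197
after 5 300.0 194.0 195
off [[298.3 196.7]]
home [[299.2 194.3]]
carrier ((632.5244140625, 71.05057525634766), (101.64248657226562, 135.21376037597656), 14.750065803527832)
[[279, 151, 51, 41, 1157], [196, 220, 46, 37, 1064], [280, 254, 56, 105, 3158], [32, 333, 120, 67, 5045], [0, 336, 25, 64, 822], [143, 342, 111, 58, 2608], [317, 366, 17, 7, 42], [257, 377, 28, 23, 438], [298, 382, 47, 18, 145]]
```

View pics/s10.png

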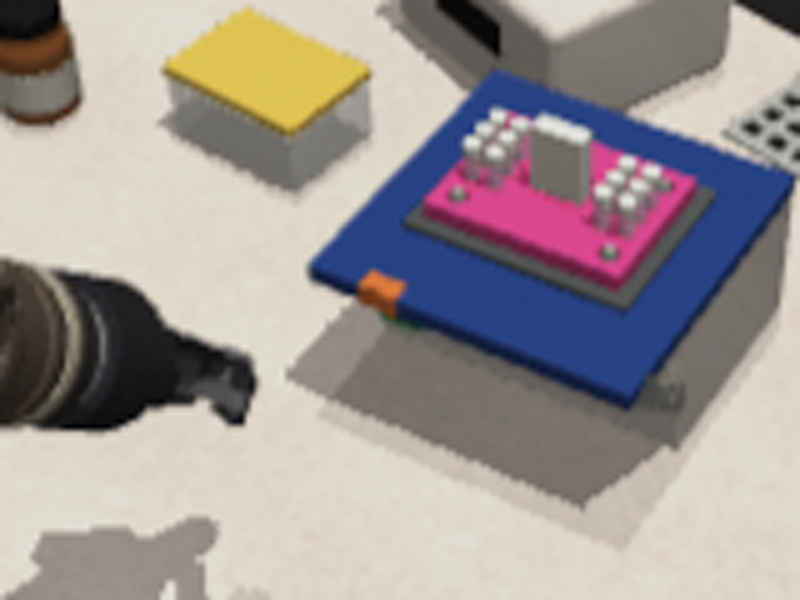

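The green sliver has shrunk from 27 to 5 px and its lower edge rose 2 px (2.4 px expected for 8 mm). The carrier is unchanged and flat, and the arm is clear. I'll hand it in.

```bash
python3 -c "
from station import job,robot
print(job.sign_off()); print(robot.get_state()['time'])"
```

```text
the job is handed in; nothing more can be done
None
the job is handed in; nothing more can be done
```

The carrier is seated on all four pins and released, the switch is pushed in, and the job was handed in at about 31 s. `sign_off` gives no verdict, so what follows is from my own checks.

**Carrier:** I gripped it by the white block, turned it to the shaker's 14.8° and lowered it in small steps. It bore on the platform at exactly the expected height, then I let go. After release:
- The plate height read 0.1324 m, against 0.133 expected, with slopes under 0.0004.
- The yaw was 14.8°, and a pin showed in each of the four holes.
- A top view after the switch push put the carrier within about 0.5 mm of the seat.

**Switch:** The first try failed. With the tool vertical, the open finger's elbow met the front of the lip at about 31 N (estimated from the wrist force), so I backed off. I then tilted the tool 45° by driving the arm to its reach limit high in free air, since the tilt stays once acquired. With that tilt I pushed square to the slope with the shut fingers:
- It moved at about 4–6 N and stopped firmly, with the force rising to about 16 N.
- I estimate about 7.8 mm of travel from first contact.
- My computed reading at the stop was 8.5 mm, about 0.5 mm more than the switch's 8 mm. I put that down to calibration error.
- In the side view the visible green shrank from 27 to 5 px and its lower edge rose 2 px, where 2.4 px was expected.

**End state:** The arm is clear of everything. Comparing top views from start and end, the only differences are the carrier's move and the areas covered by the arm and its shadow.

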